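Build up a desk calculator in its assembly jig

ROBOT

A 6-joint arm with a two-finger parallel gripper is mounted at the origin on the work surface. World frame = base frame: x ahead of the robot, y to its left, z up, the work surface at z = 0. Lengths are in m, angles in degrees, forces in N, time in s.
With the tool pointing down it reaches from about 0.4 to 0.825 m from the base axis. Payload 7 kg.
Tool frame: the origin (TCP) lies at the very end of the fingers, on their centre line; the grasp point (between the pads) lies 19 mm behind it; z points along the fingers, y is the line along which they close (so a half turn about z gives the same grasp; the last joint's range is limited). The gripper opens to 88 mm and grips with 3 to 60 N. Pads are 19 mm wide; open, the fingers measure 130 mm over their backs; the gripper's body (78 mm by 193 mm) begins 47 mm behind the grasp point.
Start: joints at [-51.675, 20.546, 0.682, 0, -70.136, -16.507], TCP at [0.251, -0.627, 0.227] pointing down, gripper open.
Joint ranges: [-176.03, 176.03], [-82.01, 121.73], [-58.28, 71.71], [-173.87, 95.51], [-174.79, -0.11], [-173.66, 173.66]. Speed limits (degrees/s): [136.94, 136.94, 172.46, 180, 180, 180].

INTERFACE

Orientations are given as [roll, pitch, yaw] about the fixed x, y, z axes, in that order (R = Rz(yaw) Ry(pitch) Rx(roll)).
In Python, from plant import get_state, capture, close_job, regions_of gives the robot as it stands.
- The arm moves only by the tool jog_arm, never from a script. Its argument "moves" is a list of rows, each a list of 3 entries, a list of its own where there are three numbers: the shift along the tool's x, y, z in cm, then the turn about the tool's z in degrees, then the finger opening in cm, from 0 to 8.76. A call has 1 to 12 rows; each row shifts and turns the commanded pose from where the row before left it, along the tool's axes as they then stand; what a row does not reach is not made up. A row lasts 1/8 s, in which the tool goes at most 62.5 mm and 10.7 degrees, less where a joint would pass 70% of its speed; a pose out of reach is approached as far as the arm can. A call is refused whole if a number of a shift passes 6.25 or a number of a turn 10.7, either way. A call with a gripper value outside its range is refused whole. The fingers move at their own pace and stop on an object; "newtons" is the grip in N (left out, the last holds). Time passes only in rows, so rows that do not move let the fingers close. It gives the time, the measured TCP pose, the force, the opening and the grip force at its end, in the units of the state.
- get_state(): the state, without advancing time (a new reading comes with each control period).
- capture(name): name is "side" or "top"; returns a dict with "pixels" (400x640x3 uint8, blue, green, red), "mtx" (3x3 intrinsics, pixels), "world_from_camera" (4x4, takes a point from camera to world coordinates). Camera axes: x right, y down, z forward; pixel columns grow to the right and rows downward; lengths in m; the calibration is good to about 2 mm. A picture is of the moment at which its call begins. There is no depth.
- close_job(): hands the job in; it is judged then, once.
Trained networks look in a picture, given as the dict that the camera call returned (one of the last four; its "shot" number tells which), for a name from the list of things; names that differ only in an ending like _2 or _b are one class to them, and where a whole thing is asked for, a point or a joint stands for the part that bears it (a point fixed in the world has none). Each returns a list of dicts, best first, with "confidence" (0 to 1); they miss things now and then, are a little off and sometimes report something else, mostly with a low value. They report only what shows in the picture. A call takes as long as a camera call. They do not tell look-alikes from the thing itself.
- regions_of(picture, thing): "pixels" (400x640 bool, what is visible of it) and "pixel" ([column, row] in pixels, amid what is visible of it).
The state is a dict: "time_s": time; "joints": joint angles; "qd": joint speeds; "joint_torque": joint torques, N m; "tcp_pos": TCP position; "eef_rot": TCP orientation; "contact_force": force on the tool from outside, world axes, zero at the start; "moment": the same for the moment, N m; "gripper_width": finger opening in m; "gripper_force": force on a finger pad.
Only numpy, scipy, OpenCV 4.12 (cv2) and the standard library are available. Lean on these libraries where they do the work, as an engineer would, in place of code of your own. Each camera call takes 0.05 s, during which the arm holds its last target. There are 200 camera calls.

TASK

Build up the calculator in the jig, one part at a time in this order, letting go of each before taking the next: lay the metal case frame flat in the pocket of the wooden jig (either way round), stand the resistor pack upright in the middle of the frame's short bay with its length running across the frame, lay the keypad flat in the long bay with keys up, and last nest the smoked window bezel over the pack so that it sits fully down in the short bay. Leave the white cup, the spool and the screwdriver where they are.

Things in the scene. Friction and masses are not known exactly. Their poses are not given: they have to be found in the camera images.
- jig: Jig fixed to the bench: dark wood board 182 (x) x 106 (y) mm with a pale plywood lip 10 mm wide all round, lip top 12 mm above the bench. Pocket inside the lip: 162 x 86 mm, floor 6 mm above the bench. Origin: centre of the underside, z up. The frame lies in the pocket, x along x (either way round), 4 mm play on each side.
- frame: Silver metal case frame: tray 154 (x) x 78 (y) x 14 mm, 250 g, open above; floor 3, walls 5 mm thick. Origin: centre of underside, z up. A cross bar 8 mm thick centred at x = +16 mm, rim high, full width, parts the long bay (84 x 68 mm, centre x = -30, y = 0) from the short bay (52 x 68 mm, centre x = +46, y = 0). Pinch it by the middle of the bar, fingers along x. Lies open side up.
- pack: Green ceramic resistor pack, upright block 36 (x) x 16 (y) x 20 mm high, 30 g, tinned pins on the long sides. Origin: centre of underside, z up. Place: standing on the floor in the middle of the frame's short bay, its 36 mm length along the frame's y (either way round); its top is then 9 mm above the frame's rim.
- keypad: Keypad: black carrier plate 76 (x) x 60 (y) x 10 mm, on it a block of cream keys 68 (x) x 48 (y) mm rising to 26 mm above the underside; 90 g. Origin: centre of underside, z up. Place: on the floor of the frame's long bay, x along the frame's x (either way round, all keys alike), 4 mm play on each side; the keys then stand 15 mm above the rim.
- bezel: Smoked dark plastic window bezel: hood open below, 44 (x) x 60 (y) x 26 mm high, walls and top 3 mm (inside 38 x 54 x 23 mm), 50 g. Origin: centre of its open underside, z up. Lies open side down, as fitted. Place: on the floor of the frame's short bay, over the pack, x along the frame's x (either way round), 4 mm play on each side; its top is then 15 mm above the rim.
- cup: Bystander: white ceramic cup, 60 mm wide, 45 mm high, no handle; origin at the centre of its underside. Leave it alone.
- spool: Bystander: upright metal wire spool, 56 mm wide, 38 mm high; origin at the centre of its underside. Leave it alone.
- screwdriver: Bystander: screwdriver 180 mm long lying flat on the far side of the bench, along its own x; leave it alone.
There are look-alikes about, which are no part of the job. Several things have the shape of the frame; the one meant has the colours described above. What is shaped like the bezel but turquoise is not meant.

How it is judged:
By the outcome, as a careful person would: the job done as asked, in the order asked, and still so for the second after the job is handed in, with the robot touching nothing.
It also fails if it takes over 115 s, if anything falls off the work surface, if the arm or the gripper's body presses on something with over 40 N, if the wrist force passes 120 N, or if a joint passes its speed limit or range.

## Working session

There is one attempt and no reset: what is moved stays moved. The work goes in short steps, Python scripts to look and compute and a tool call to move; the robot and the scene stay as the last step left them, time stands still between calls to the robot, and variables do not carry over. Pictures are saved under pics/ and viewed, at most 14 in all, crops included, and the job is handed in when it is done.

Besides the shell and the picture viewer there is one more tool, called after "Call:" as name([rows], argument=value, ...), one row to a line, values as JSON. jog_arm: Moves the arm, as the interface text tells. Its arguments: {"type":"object","properties":{"moves":{"type":"array"},"newtons":{"type":"number"}},"required":["moves"]}

```bash
mkdir -p pics; ls; python3 - <<'E'
from plant import *
import cv2,numpy as np
s=get_state();print(s)
for n in("top","side"):
    p=capture(n);cv2.imwrite(f"pics/{n}0.png",p["pixels"]);print(n,p["mtx"].tolist(),np.round(p["world_from_camera"],4).tolist())
    for t in["jig","frame","pack","keypad","bezel"]:
        print(t,[(np.round(r["pixel"]).tolist(),round(r["confidence"],2),int(r["pixels"].sum())) for r in regions_of(p,t)])
E
```

```text
pics
{'time_s': 0.0, 'joints': array([-5.16744367e+01,  2.05906078e+01,  6.36520218e-01, -1.98249550e-02,
       -7.01341650e+01, -1.65063113e+01]), 'qd': array([-0.05297232,  0.02230294,  0.05003918,  0.01815242,  0.01063647,
       -0.08757612]), 'joint_torque': array([ 3.79301548e-05, -5.82715273e+01,  2.93050021e+01,  6.99712828e+00,
        6.71576199e-03, -1.45477657e-04]), 'tcp_pos': array([ 0.25069121, -0.62623114,  0.2256538 ]), 'eef_rot': array([ 1.79910089e+02, -7.20789254e-03, -1.58187494e+02]), 'contact_force': array([-0.23284461,  0.17383002,  0.05434201]), 'moment': array([ 0.01104255, -0.07685991,  0.0014085 ]), 'gripper_force': 0.0, 'gripper_width': 0.0875569273676508}
top [[373.4678067260119, 0.0, 318.40337330652454], [0.0, 373.4678067260119, 193.09750326557955], [0.0, 0.0, 1.0]] [[0.01, -0.9959, 0.0896, 0.4798], [-0.9998, -0.0115, -0.0166, 0.0015], [0.0176, -0.0894, -0.9958, 0.9994], [0.0, 0.0, 0.0, 1.0]]
jig [([395.0, 188.0], 0.88, 2742)]
frame [([239.0, 272.0], 0.93, 1807), ([232.0, 186.0], 0.61, 1786)]
pack []
keypad [([308.0, 161.0], 0.85, 661)]
bezel [([231.0, 184.0], 0.7, 1759), ([479.0, 262.0], 0.59, 487), ([466.0, 223.0], 0.58, 476)]
side [[439.21019951799997, 0.0, 319.30036578944754], [0.0, 439.21019951799997, 189.51465203380835], [0.0, 0.0, 1.0]] [[-0.7014, -0.4908, 0.5168, -0.1005], [-0.7127, 0.4918, -0.5002, 0.6244], [-0.0087, -0.7192, -0.6947, 0.9254], [0.0, 0.0, 0.0, 1.0]]
jig [([355.0, 164.0], 0.89, 1392), ([257.0, 238.0], 0.43, 1365)]
frame [([317.0, 280.0], 0.96, 1820), ([254.0, 240.0], 0.94, 1391)]
pack []
keypad [([290.0, 187.0], 0.56, 408)]
bezel [([419.0, 146.0], 0.54, 290)]
```

View pics/top0.png

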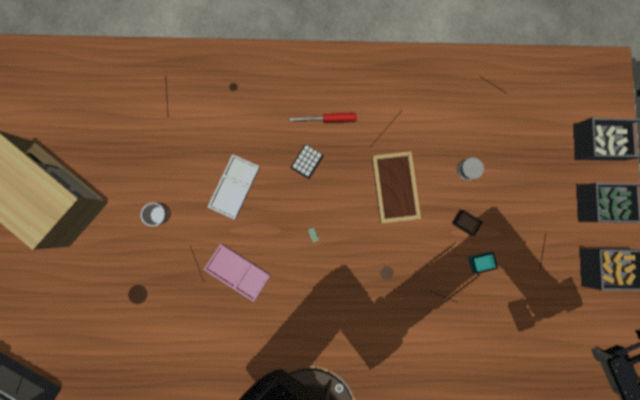

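View pics/side0.png

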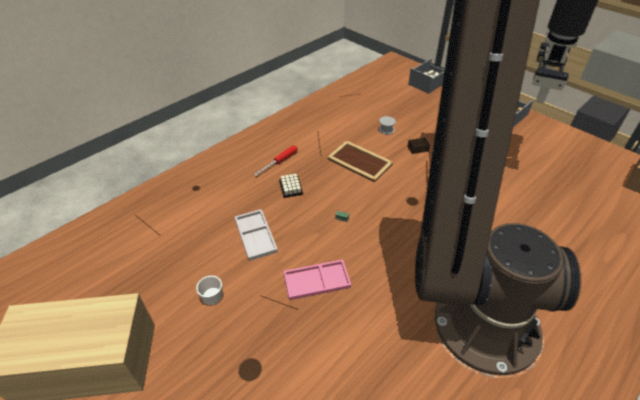

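Top view:
- **Frame:** silver at (233,186), which I choose. The pink one at (239,272) is a decoy.
- **Bezel:** dark at (466,223), which I choose. The turquoise one at (484,262) is a decoy.
- **Others:** keypad (308,161), pack (313,235), jig (396,187), cup (152,214), spool (471,168).

In the side view the frame is at (255,234) and the jig at (360,160).

Next I fit box silhouettes to the masks and take one close crop of the frame.

```bash
cat > h.py <<'E'
from plant import *
import cv2,numpy as np
from scipy.optimize import minimize
def box(a,b,z0,z1): return np.array([[sx*a/2,sy*b/2,z] for sx in(-1,1) for sy in(-1,1) for z in(z0,z1)])/1000
SH={"jig":[box(182,106,0,12)],"frame":[box(154,78,0,14)],"pack":[box(36,16,0,20)],
    "keypad":[box(76,60,0,10),box(68,48,10,26)],"bezel":[box(44,60,0,26)]}
def proj(p,X):
    T=np.linalg.inv(p["world_from_camera"]);c=X@T[:3,:3].T+T[:3,3];u=c@p["mtx"].T
    return u[:,:2]/u[:,2:]
def ray(p,px,z):
    W=p["world_from_camera"];d=W[:3,:3]@np.linalg.solve(p["mtx"],[px[0],px[1],1.]);return W[:3,3]+d*(z-W[2,3])/d[2]
def pose(X,q,z):
    a=np.radians(q[2]);R=np.array([[np.cos(a),-np.sin(a),0],[np.sin(a),np.cos(a),0],[0,0,1]])
    return X@R.T+[q[0],q[1],z]
def sil(p,t,q,z):
    m=np.zeros((400,640),np.float32);S=4
    big=np.zeros((1600,2560),np.uint8)
    for b in SH[t]:
        h=cv2.convexHull(proj(p,pose(b,q,z)).astype(np.float32))
        cv2.fillConvexPoly(big,np.round(((h+.5)*S-.5)*16).astype(np.int32),255,shift=4)
    return cv2.resize(big,(640,400),interpolation=cv2.INTER_AREA)/255.
def fit(t,obs,q0,z=0):
    # obs: list of (picture,mask)
    def f(v):
        q=[v[0]/100,v[1]/100,v[2]*5]
        return sum(1-np.minimum(s,m).sum()/np.maximum(s,m).sum() for p,m in obs for s in[sil(p,t,q,z)])
    best=None
    for dy in(0,):
        v0=np.array([q0[0]*100,q0[1]*100,q0[2]/5])
        sm=np.vstack([v0]+[v0+d for d in np.eye(3)*[1,1,2]])
        r=minimize(f,v0,method="Nelder-Mead",options=dict(initial_simplex=sm,maxfev=160,xatol=.01,fatol=1e-4))
    v=r.x;return np.array([v[0]/100,v[1]/100,v[2]*5]),r.fun
def near(p,t,xy,z=0.01):
    u=proj(p,np.array([[xy[0],xy[1],z]]))[0]
    r=[r for r in regions_of(p,t) if np.hypot(*(np.array(r["pixel"])-u))<16]
    return r[0]["pixels"].astype(float) if r else None
def green(p,xy):
    hsv=cv2.cvtColor(p["pixels"],cv2.COLOR_BGR2HSV);m=cv2.inRange(hsv,(40,40,30),(95,255,255))>0
    u=proj(p,np.array([[xy[0],xy[1],.01]]))[0];yy,xx=np.mgrid[:400,:640]
    return (m&(np.hypot(xx-u[0],yy-u[1])<16)).astype(float)
def axes(m): # major axis direction in px
    return cv2.minAreaRect(np.argwhere(m>0)[:,::-1].astype(np.float32))
def go(x,y,z,yaw):
    s=get_state();p=s["tcp_pos"];w=s["eef_rot"][2];a=np.radians(w);d=np.array([x,y,z])-p
    t=(w-yaw+90)%180-90
    print("tcp",p.round(4),"yaw",round(w,2),"| shift cm",np.round([100*(d[0]*np.cos(a)+d[1]*np.sin(a)),100*(d[0]*np.sin(a)-d[1]*np.cos(a)),-100*d[2]],2),"turn",round(t,2),"F",s["contact_force"].round(1),"w",round(s["gripper_width"],4))
E
python3 - <<'E'
from h import *
P=[capture(n) for n in("top","side")]
seed={"jig":(396,187),"frame":(233,186),"keypad":(308,161),"bezel":(466,223),"pack":(313,235)}
for t,px in seed.items():
    xy=ray(P[0],px,.01)[:2]
    M=[(p,green(p,xy) if t=="pack" else near(p,t,xy)) for p in P]
    print(t,xy.round(3),[None if m is None else int(m.sum()) for _,m in M])
    for obs in ([(p,m) for p,m in M if m is not None and m.sum()>15],M[:1]):
        if not obs or obs[0][1] is None: continue
        c=min((fit(t,obs,[*xy,a]) for a in(0,45,90,135)),key=lambda r:r[1]);print("  ",c[0].round(4),round(c[1],3),np.hypot(*c[0][:2]).round(3))
a=cv2.resize(P[0]["pixels"][140:235,190:285],None,fx=4,fy=4,interpolation=3)
b=cv2.resize(P[1]["pixels"][200:295,210:305],None,fx=4,fy=4,interpolation=3)
cv2.imwrite("pics/crop1.png",np.hstack([a,b]))
E
```

```text
jig [ 0.588 -0.222] [2803, None]
   [  0.5875  -0.2226 187.1869] 0.031 0.628
   [  0.5875  -0.2226 187.1869] 0.031 0.628
frame [0.585 0.212] [1731, 1298]
   [  0.5836   0.2091 -22.9267] 0.115 0.62
   [  0.5834   0.2101 -23.3823] 0.044 0.62
keypad [0.655 0.014] [635, 398]
   [ 6.53800e-01  1.67000e-02 -3.18763e+01] 0.185 0.654
   [6.536000e-01 1.750000e-02 1.491636e+02] 0.049 0.654
bezel [ 0.493 -0.408] [517, 318]
   [  0.4951  -0.4117 148.5692] 0.191 0.644
   [  0.4949  -0.4104 -32.3766] 0.065 0.643
pack [ 0.458 -0.002] [64, 77]
   [ 4.61000e-01 -1.10000e-03  2.63478e+01] 0.665 0.461
   [ 4.60300e-01 -1.10000e-03  2.85266e+01] 0.276 0.46
```

View pics/crop1.png

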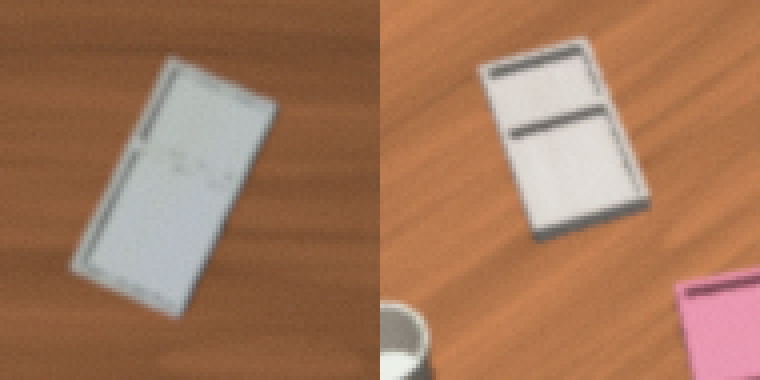

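The crop confirms the silver frame: its short bay is at the +x (upper) end and its yaw is about -23°.

```bash
python3 -c "
from h import *
go(.5984,.2032,.15,66.8)"
```

```text
tcp [ 0.2509 -0.6266  0.2266] yaw -158.18 | shift cm [-63.11  64.12   7.66] turn -44.98 F [-0.4 -0.1 -0.4] w 0.0877
```

Call:
jog_arm([
  [[-4,4,0],0,4],
  [[-4,4,0],0,4],
  [[-4,4,0],0,4],
  [[-4,4,0],0,4],
  [[-4,4,0],0,4],
  [[-4,4,0],0,4],
  [[-4,4,0],0,4],
  [[-4,4,0],0,4],
  [[-4,4,0],0,4],
  [[-4,4,0],0,4],
  [[-4,4,0],0,4],
  [[-4,4,0],0,4],
], newtons=30)

```text
time_s: 2.6
tcp_pos: [0.5186, -0.0007, 0.227]
eef_rot: [-180.0, 0.1, -158.2]
contact_force: [0.9, -1.8, 0.3]
gripper_width: 0.0398
gripper_force: 0.0
```

```bash
python3 -c "
from h import *
go(.5984,.2032,.15,66.8)"
```

```text
tcp [ 0.5186 -0.0007  0.227 ] yaw -158.16 | shift cm [-14.99  15.96   7.7 ] turn -44.96 F [ 0.9 -1.8  0.3] w 0.0398
```

Call:
jog_arm([
  [[-3.75,4,0],0,4],
  [[-3.75,4,0],0,4],
  [[-3.75,4,0],0,4],
  [[-3.74,3.96,0],0,4],
  [[0,0,1.9],-9,4],
  [[0,0,1.9],-9,4],
  [[0,0,1.9],-9,4],
  [[0,0,2],-9,4],
  [[0,0,0],-9,4],
  [[0,0,0],0,4],
])

```text
time_s: 3.85
tcp_pos: [0.5979, 0.2013, 0.1494]
eef_rot: [180.0, -0.0, -113.2]
contact_force: [-0.4, -0.1, 0.7]
gripper_width: 0.0399
gripper_force: 0.0
```

```bash
python3 - <<'E'
from h import *
go(.5984,.2032,.007,66.8)
P=[capture(n) for n in("top","side")]
b=cv2.resize(P[1]["pixels"][150:290,180:340],None,fx=4,fy=4,interpolation=3)
cv2.imwrite("pics/c2.png",b)
E
```

```text
tcp [0.5979 0.2013 0.1494] yaw -113.23 | shift cm [-0.2   0.04 14.24] turn -0.03 F [-0.4 -0.1  0.7] w 0.0399
```

View pics/c2.png

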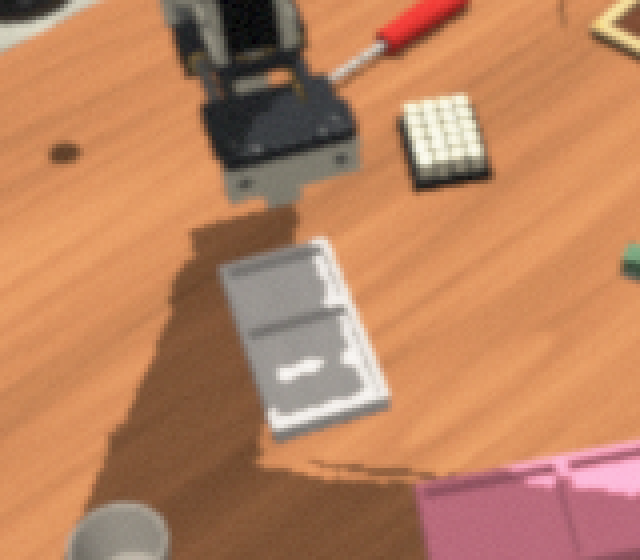

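The crop shows the fingers straddling above the bar (about (295,320)), so I descend and close on it.

Call:
jog_arm([
  [[-0.2,0,4],0,4],
  [[0,0,4],0,4],
  [[0,0,4],0,4],
  [[0,0,2.2],0,4],
  [[0,0,0],0,4],
  [[0,0,0],0,0.4],
  [[0,0,0],0,0.4],
  [[0,0,0],0,0.4],
  [[0,0,0],0,0.4],
  [[0,0,0],0,0.4],
  [[0,0,0],0,0.4],
], newtons=40)

```text
time_s: 5.32
tcp_pos: [0.5989, 0.2033, 0.0082]
eef_rot: [-180.0, 0.0, -113.2]
contact_force: [-1.3, 0.7, 5.3]
gripper_width: 0.0077
gripper_force: 40.0
```

Call:
jog_arm([
  [[0,0,-2],0,0.4],
  [[0,0,-4],0,0.4],
  [[0,0,-4],0,0.4],
  [[0,0,0],0,0.4],
])

```text
time_s: 5.82
tcp_pos: [0.6005, 0.2041, 0.1108]
eef_rot: [-179.8, 0.3, -113.2]
contact_force: [-0.2, -0.4, -1.9]
gripper_width: 0.0073
gripper_force: 40.0
```

```bash
python3 - <<'E'
from h import *
go(.6034,-.2206,.1,97.2)
E
```

```text
tcp [0.6005 0.2041 0.1108] yaw -113.16 | shift cm [ 38.93 -16.97   1.08] turn -30.36 F [-0.2 -0.4 -1.9] w 0.0073
```

Call:
jog_arm([
  [[2.5,-1.1,0],0,0.4],
  [[4.4,-1.9,0],0,0.4],
  [[4.4,-1.9,0],0,0.4],
  [[4.4,-1.9,0],0,0.4],
  [[4.4,-1.9,0],0,0.4],
  [[4.4,-1.9,0],0,0.4],
  [[4.4,-1.9,0],0,0.4],
  [[4.4,-1.9,0],0,0.4],
  [[3.6,-1.6,0],0,0.4],
  [[2,-1,0],0,0.4],
])

```text
time_s: 7.08
tcp_pos: [0.6007, -0.2231, 0.1059]
eef_rot: [179.9, -0.0, -113.3]
contact_force: [-0.4, 0.3, -1.7]
gripper_width: 0.0073
gripper_force: 40.0
```

Call:
jog_arm([
  [[0,0,1],-7,0.4],
  [[0,0,1],-8,0.4],
  [[0,0,1],-8,0.4],
  [[0,0,1],-7.3,0.4],
  [[0,0,0],0,0.4],
  [[0,0,0],0,0.4],
])

```text
time_s: 7.82
tcp_pos: [0.6019, -0.2212, 0.0674]
eef_rot: [180.0, 0.0, -83.0]
contact_force: [0.8, -0.1, -1.6]
gripper_width: 0.0068
gripper_force: 40.0
```

```bash
python3 - <<'E'
from h import *
go(.6034,-.2206,.018,97.2)
P=[capture(n) for n in("top","side")]
cv2.imwrite("pics/c3.png",np.hstack([cv2.resize(P[0]["pixels"][130:240,340:450],None,fx=3.5,fy=3.5,interpolation=3),cv2.resize(P[1]["pixels"][90:200,300:410],None,fx=3.5,fy=3.5,interpolation=3)]))
E
```

```text
tcp [ 0.6019 -0.2212  0.0674] yaw -83.02 | shift cm [-0.04 -0.16  4.94] turn -0.22 F [ 0.8 -0.1 -1.6] w 0.0068
```

View pics/c3.png

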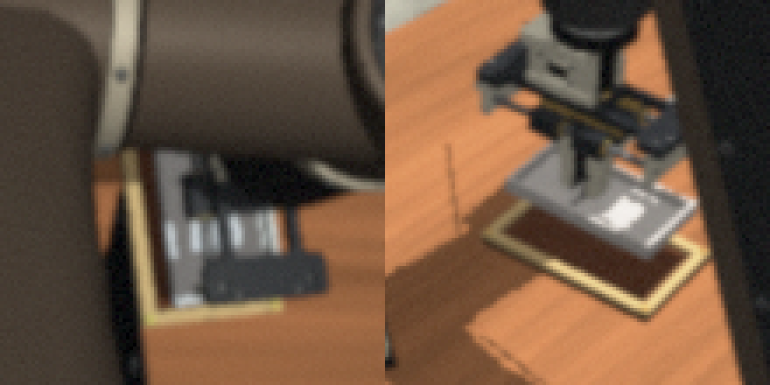

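The frame is level over the jig (side crop frame about (600,195), jig about (590,255)) and parallel to it. I descend gently.

Call:
jog_arm([
  [[0,-0.15,2.5],0,0.4],
  [[0,0,1.5],0,0.4],
  [[0,0,0.5],0,0.4],
  [[0,0,0.2],0,0.4],
  [[0,0,0],0,0.4],
  [[0,0,0],0,0.4],
])

```text
time_s: 8.68
tcp_pos: [0.6037, -0.2213, 0.0212]
eef_rot: [-179.9, -0.0, -82.9]
contact_force: [-0.2, -0.6, -2.2]
gripper_width: 0.0071
gripper_force: 40.0
```

Call:
jog_arm([
  [[0,0,0.2],0,0.4],
  [[0,0,0.2],0,0.4],
  [[0,0,0.1],0,0.4],
  [[0,0,0],0,0.4],
  [[0,0,0],0,0.4],
])

```text
time_s: 9.3
tcp_pos: [0.6034, -0.2212, 0.0156]
eef_rot: [180.0, -0.0, -82.9]
contact_force: [1.1, 0.5, -2.6]
gripper_width: 0.007
gripper_force: 40.0
```

Call:
jog_arm([
  [[0,0,0.1],0,0.4],
  [[0,0,0.05],0,0.4],
  [[0,0,0],0,0.4],
  [[0,0,0],0,0.4],
])

```text
time_s: 9.8
tcp_pos: [0.6034, -0.2212, 0.0142]
eef_rot: [-180.0, -0.0, -82.9]
contact_force: [-1.0, 0.8, -0.5]
gripper_width: 0.0071
gripper_force: 40.0
```

Down (the weight is off the gripper). Release, raise, and move off to look.

Call:
jog_arm([
  [[0,0,0],0,1.5],
  [[0,0,0],0,3],
  [[0,0,0],0,3],
  [[0,0,0],0,3],
  [[0,0,-4],0,3],
  [[0,0,-5],0,4],
  [[0,0,-3],0,4],
  [[-4,4,0],0,4],
  [[-4,4,0],0,4],
  [[-4,4,0],0,4],
  [[-4,1,0],0,4],
  [[-4,0,0],0,4],
])

```text
time_s: 11.3
tcp_pos: [0.4485, -0.038, 0.1346]
eef_rot: [-179.9, 0.0, -82.9]
contact_force: [0.6, 1.4, 1.1]
gripper_width: 0.04
gripper_force: 0.0
```

```bash
python3 - <<'E'
from h import *
P=[capture(n) for n in("top","side")]
j=[.5875,-.2226]
M=[(p,near(p,"frame",j,.02)) for p in P];print([None if m is None else m.sum() for _,m in M])
for k in range(2):
    if M[k][1] is not None: c=fit("frame",M[k:k+1],[*j,7],.006);print(k,c[0].round(4),round(c[1],3))
G=[(p,green(p,(.46,-.001))) for p in P];print([m.sum() for _,m in G])
a=cv2.resize(P[0]["pixels"][140:235,345:440],None,fx=4,fy=4,interpolation=3)
b=cv2.resize(P[0]["pixels"][211:259,290:338],(380,380),interpolation=cv2.INTER_NEAREST)
cv2.imwrite("pics/c4.png",np.hstack([a,b]))
print(P[0]["pixels"][228:244,306:322].tolist()[8])
go(.46,-.001,.15,0)
E
```

```text
[np.float64(1790.0), None]
0 [ 0.5871 -0.2222  7.3958] 0.031
[np.float64(0.0), np.float64(84.0)]
[[31, 40, 47], [38, 46, 52], [46, 53, 61], [56, 64, 75], [69, 78, 88], [68, 80, 91], [67, 77, 87], [60, 65, 73], [41, 45, 49], [46, 46, 46], [45, 46, 47], [49, 47, 47], [50, 53, 52], [53, 52, 52], [52, 53, 54], [54, 55, 56]]
tcp [ 0.4497 -0.0383  0.1344] yaw -82.76 | shift cm [-3.57 -1.5  -1.56] turn -82.76 F [-0.1 -0.7  0.2] w 0.0398
```

View pics/c4.png

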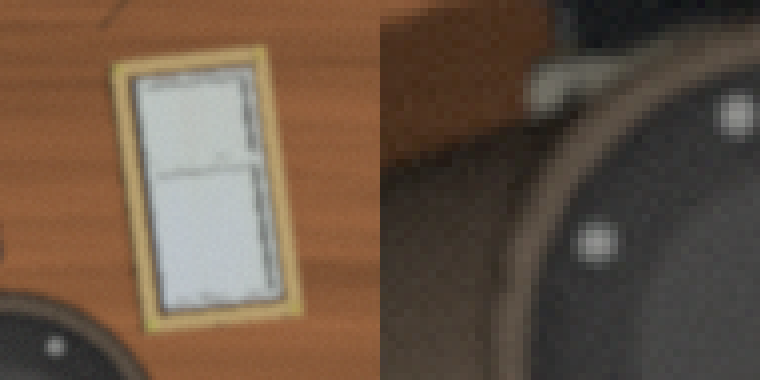

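The frame is seated in the pocket, short bay at the top (+x). Now I refine the pack's pose from the saved first pictures.

```bash
python3 - <<'E'
from h import *
P=[capture(n) for n in("top","side")]
for p,n in zip(P,("top0","side0")): p["pixels"]=cv2.imread(f"pics/{n}.png")
xy=(.4603,-.0011);obs=[]
for p in P:
    I=p["pixels"].astype(float);r=I[...,1]-I[...,2]   # green minus red: wood negative
    u=proj(p,np.array([[*xy,.01]]))[0];yy,xx=np.mgrid[:400,:640]
    d=np.hypot(xx-u[0],yy-u[1])
    bg=np.median(r[(d<22)&(d>14)]);pk=np.percentile(r[d<3],75)
    m=np.clip((r-bg)/(pk-bg),0,1)*(d<14);m[m<.3]=0;obs.append((p,m));print(bg,pk,m.sum(),axes((m>.5)))
for o in(obs[:1],obs[1:],obs):
    c=min((fit("pack",o,[*xy,a]) for a in(0,30,60,120)),key=lambda r:r[1]);print(c[0].round(4),round(c[1],3))
b=np.hstack([cv2.resize(P[0]["pixels"][211:259,290:338],(380,380),interpolation=2),cv2.resize(P[1]["pixels"][192:240,318:366],(380,380),interpolation=2)])
cv2.imwrite("pics/c5.png",b)
E
```

```text
-46.0 28.0 81.72972972972973 ((312.70001220703125, 234.4000244140625), (13.86362075805664, 6.260990142822266), 63.43495178222656)
-62.0 29.0 95.23076923076924 ((341.70587158203125, 215.67649841308594), (12.854387283325195, 8.246211051940918), 14.03624439239502)
[ 4.59300e-01 -1.20000e-03  2.48274e+01] 0.143
[ 4.60000e-01 -4.30000e-03  3.54298e+01] 0.223
[ 4.59500e-01 -1.60000e-03  2.64601e+01] 0.428
```

View pics/c5.png

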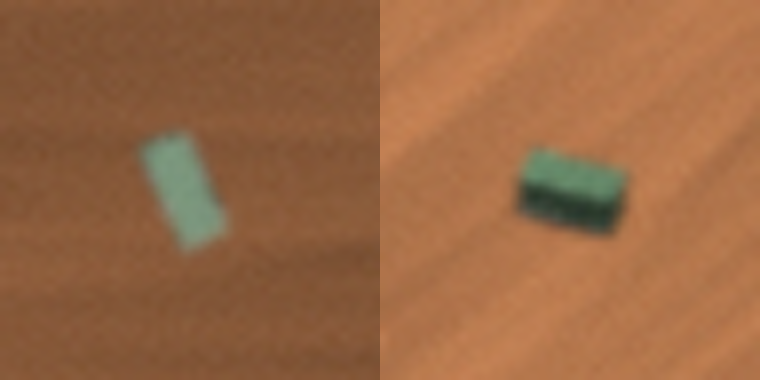

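The crop confirms an upright pack at top-view (312.7,234.4), yaw about 25°. I grip it across its 16 mm width, high up, so the fingertips stay above the frame rim.

```bash
python3 - <<'E'
from h import *
go(.4595,-.0015,.1,-155+.5)
E
```

```text
tcp [ 0.4496 -0.0392  0.1341] yaw -82.89 | shift cm [-3.62 -1.45  3.41] turn 71.61 F [0.2 0.2 0.1] w 0.04
```

Call:
jog_arm([
  [[-3.6,-1.45,0],8,4.5],
  [[0,0,0],10,4.5],
  [[0,0,1],10,4.5],
  [[0,0,1],10,4.5],
  [[0,0,1],10,4.5],
  [[0,0,1],10,4.5],
  [[0,0,1],10,4.5],
  [[0,0,1],3.6,4.5],
  [[0,0,0],0,4.5],
  [[0,0,0],0,4.5],
], newtons=15)

```text
time_s: 12.85
tcp_pos: [0.4598, -0.0019, 0.0742]
eef_rot: [-180.0, -0.0, -154.4]
contact_force: [0.2, -0.3, -0.9]
gripper_width: 0.045
gripper_force: 0.0
```

```bash
python3 - <<'E'
from h import *
go(.4595,-.0015,.0125,-154.5)
p=capture("side")
cv2.imwrite("pics/c6.png",cv2.resize(p["pixels"][160:240,280:400],None,fx=5,fy=5,interpolation=2))
E
```

```text
tcp [ 0.4598 -0.0019  0.0742] yaw -154.45 | shift cm [0.01 0.05 6.17] turn 0.05 F [ 0.2 -0.3 -0.9] w 0.045
```

View pics/c6.png

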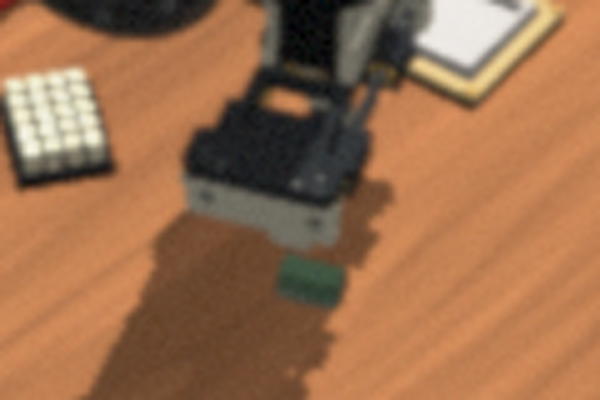

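The gripper is over the pack (pack at (312,282) in the crop) and aligned. Descend and grip.

Call:
jog_arm([
  [[0,0,3],0,4.5],
  [[0,0,2],0,4.5],
  [[0,0,1.1],0,4.5],
  [[0,0,0],0,4.5],
  [[0,0,0],0,1],
  [[0,0,0],0,1],
  [[0,0,0],0,1],
  [[0,0,0],0,1],
  [[0,0,0],0,1],
  [[0,0,0],0,1],
  [[0,0,-3],0,1],
  [[0,0,-4],0,1],
])

```text
time_s: 14.4
tcp_pos: [0.4585, -0.0017, 0.083]
eef_rot: [180.0, -0.2, -154.5]
contact_force: [0.9, -0.1, -0.7]
gripper_width: 0.0156
gripper_force: 15.0
```

```bash
python3 - <<'E'
from h import *
import math
a=math.radians(7.4);go(.5871+.046*math.cos(a),-.2222+.046*math.sin(a),.08,-82.6)
E
```

```text
tcp [ 0.4585 -0.0017  0.083 ] yaw -154.49 | shift cm [ -6.49 -26.87   0.3 ] turn -71.89 F [ 0.9 -0.1 -0.7] w 0.0156
```

Call:
jog_arm([
  [[-0.7,-3,0],0,1],
  [[-1.2,-5,0],0,1],
  [[-1.2,-5,0],0,1],
  [[-1.2,-5,0],0,1],
  [[-1.2,-5,0],0,1],
  [[-1,-3.9,0],0,1],
  [[0,0,0],-8,1],
  [[0,0,0],-10,1],
  [[0,0,0],-10,1],
  [[0,0,0],-10,1],
])

```text
time_s: 15.65
tcp_pos: [0.6336, -0.2161, 0.0824]
eef_rot: [179.9, -0.0, -116.2]
contact_force: [0.4, -0.7, -0.3]
gripper_width: 0.0159
gripper_force: 15.0
```

Call:
jog_arm([
  [[0,0,0],-10,1],
  [[0,0,0],-10,1],
  [[0,0,0],-8,1],
  [[0,0,0],-6,1],
  [[0,0,0],0,1],
  [[0,0,0],0,1],
])

```text
time_s: 16.4
tcp_pos: [0.6339, -0.2161, 0.0828]
eef_rot: [180.0, 0.0, -82.6]
contact_force: [0.1, 0.0, 0.4]
gripper_width: 0.0157
gripper_force: 15.0
```

```bash
python3 - <<'E'
from h import *
import math
a=math.radians(7.4);go(.5871+.046*math.cos(a),-.2222+.046*math.sin(a),.03,-82.6)
p=capture("side")
cv2.imwrite("pics/c7.png",cv2.resize(p["pixels"][80:200,290:440],None,fx=5,fy=5,interpolation=2))
E
```

```text
tcp [ 0.6339 -0.2161  0.0828] yaw -82.62 | shift cm [0.   0.12 5.28] turn -0.02 F [0.1 0.  0.4] w 0.0157
```

View pics/c7.png

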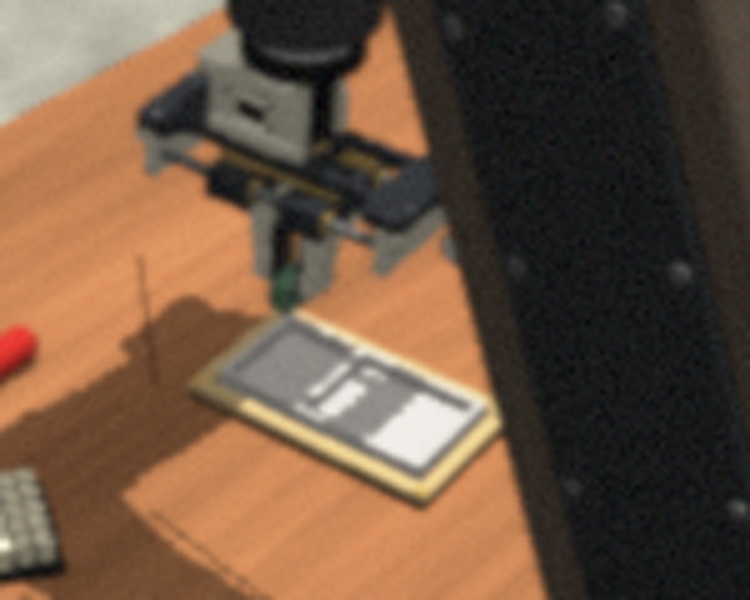

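The pack is held upright (crop (287,285)) over the short bay. I lower it.

Call:
jog_arm([
  [[0,0.1,3],0,1],
  [[0,0,1.8],0,1],
  [[0,0,0.6],0,1],
  [[0,0,0.3],0,1],
  [[0,0,0.2],0,1],
  [[0,0,0],0,1],
  [[0,0,0],0,1],
])

```text
time_s: 17.32
tcp_pos: [0.6333, -0.2163, 0.0246]
eef_rot: [-180.0, -0.0, -82.5]
contact_force: [-0.4, -0.2, 0.6]
gripper_width: 0.0157
gripper_force: 15.0
```

Call:
jog_arm([
  [[0,0,0.15],0,1],
  [[0,0,0],0,1],
  [[0,0,0.05],0,1],
  [[0,0,0.05],0,1],
  [[0,0,0],0,1],
  [[0,0,0],0,1],
])

```text
time_s: 18.08
tcp_pos: [0.6331, -0.2163, 0.0225]
eef_rot: [-180.0, -0.0, -82.5]
contact_force: [-3.3, 1.1, 7.1]
gripper_width: 0.0162
gripper_force: 15.0
```

Contact at the expected height. Release and raise, then head off towards the keypad.

Call:
jog_arm([
  [[0,0,-0.05],0,2],
  [[0,0,0],0,3.4],
  [[0,0,0],0,3.4],
  [[0,0,0],0,3.4],
  [[0,0,-2],0,4],
  [[0,0,-4],0,4],
  [[0,0,-4],0,6],
  [[-5,0,0],0,8],
  [[-5,0,0],0,8],
  [[-5,0,0],0,8],
  [[-5,0,0],0,8],
  [[0,0,0],0,8],
])

```text
time_s: 19.58
tcp_pos: [0.6067, -0.015, 0.1224]
eef_rot: [-180.0, 0.0, -82.3]
contact_force: [0.5, -0.2, -0.3]
gripper_width: 0.0801
gripper_force: 0.0
```

```bash
python3 - <<'E'
from h import *
P=[capture(n) for n in("top","side")]
a=cv2.resize(P[0]["pixels"][140:235,345:440],None,fx=4,fy=4,interpolation=2)
b=cv2.resize(P[1]["pixels"][110:205,305:400],None,fx=4,fy=4,interpolation=2)
cv2.imwrite("pics/c8.png",np.hstack([a,b]))
m=near(P[0],"frame",(.587,-.222),.02)
if m is not None: print(fit("frame",[(P[0],m)],[.587,-.222,7],.006))
I=P[0]["pixels"].astype(float);r=I[...,1]-I[...,2];u=proj(P[0],np.array([[.6327,-.2163,.029]]))[0]
yy,xx=np.mgrid[:400,:640];k=(np.hypot(xx-u[0],yy-u[1])<12)&(r>10)
px=(xx[k].mean(),yy[k].mean());print(k.sum(),px,u,ray(P[0],px,.029))
go(.6537,.0172,.1,-31.4)
E
```

```text
(array([ 0.58687242, -0.22205417,  7.1247085 ]), np.float64(0.08570109126245895))
102 (np.float64(394.8529411764706), np.float64(168.84313725490196)) [395.17472321 169.15382361] [ 0.63351576 -0.21545618  0.029     ]
tcp [ 0.6069 -0.0182  0.1221] yaw -82.46 | shift cm [-2.89 -5.1   2.21] turn -51.06 F [ 0.8 -0.6 -0.1] w 0.0798
```

View pics/c8.png

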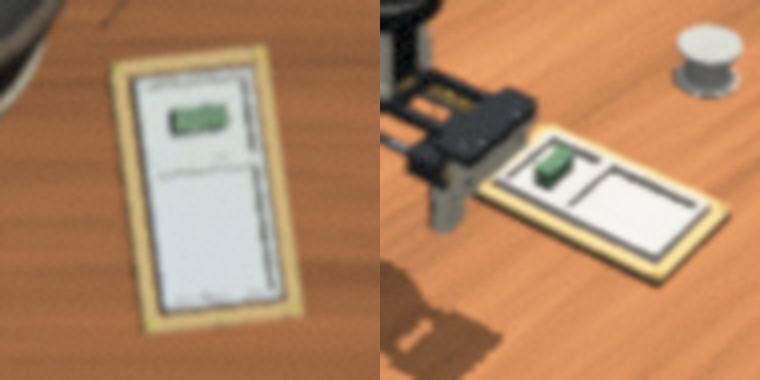

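The pack stands centred in the short bay (crop (198,118)), within about 1 mm. Next is the keypad, gripped across the 48 mm of keys.

Call:
jog_arm([
  [[-2.9,-5.1,0],-5,7.5],
  [[0,0,0],-10,7.5],
  [[0,0,1],-10,7.5],
  [[0,0,1],-10,7.5],
  [[0,0,1],-10,7.5],
  [[0,0,1],-6.2,7.5],
  [[0,0,0],0,7.5],
  [[0,0,0],0,7.5],
], newtons=20)

```text
time_s: 20.72
tcp_pos: [0.6539, 0.0166, 0.0823]
eef_rot: [180.0, -0.0, -31.5]
contact_force: [-0.2, 0.2, 0.0]
gripper_width: 0.0752
gripper_force: 0.0
```

```bash
python3 - <<'E'
from h import *
go(.6537,.0172,.0135,-31.2);print(get_state()["joints"].round(1))
p=capture("side");m=near(p,"keypad",(.6537,.0172))
cv2.imwrite("pics/c9.png",cv2.resize(p["pixels"][130:230,240:360],None,fx=5,fy=5,interpolation=2))
E
```

```text
tcp [0.6539 0.0166 0.0823] yaw -31.48 | shift cm [-0.05 -0.04  6.88] turn -0.28 F [-0.2  0.2  0. ] w 0.0752
[ 18.5  25.3 -12.2   0.  -52.5  40. ]
```

View pics/c9.png

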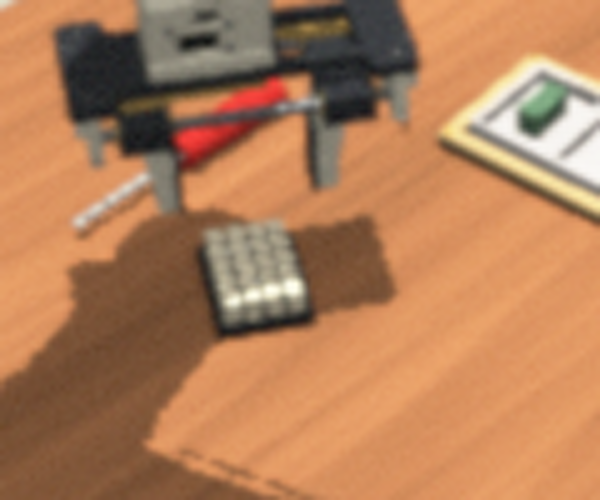

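The fingers straddle the 4-key width of the keypad (crop (258,275)), with the long axis as fitted. Descend and grip.

Call:
jog_arm([
  [[0,0,4],0,7.5],
  [[0,0,2],0,7.5],
  [[0,0,0.85],0,7.5],
  [[0,0,0],0,7.5],
  [[0,0,0],0,4],
  [[0,0,0],0,4],
  [[0,0,0],0,4],
  [[0,0,0],0,4],
  [[0,0,0],0,4],
  [[0,0,-2],0,4],
  [[0,0,-3],0,4],
  [[0,0,-3],0,4],
])

```text
time_s: 22.32
tcp_pos: [0.6533, 0.0175, 0.0937]
eef_rot: [180.0, 0.0, -31.3]
contact_force: [-0.8, 0.9, -1.3]
gripper_width: 0.0482
gripper_force: 20.0
```

```bash
python3 - <<'E'
from h import *
import math
a=math.radians(7.2);go(.587-.030*math.cos(a),-.2221-.030*math.sin(a),.09,7.2)
E
```

```text
tcp [0.6533 0.0175 0.0937] yaw -31.29 | shift cm [ 4.43 25.79  0.37] turn -38.49 F [-0.8  0.9 -1.3] w 0.0482
```

Call:
jog_arm([
  [[0.5,3,0],0,4],
  [[0.9,5,0],0,4],
  [[0.9,5,0],0,4],
  [[0.9,5,0],0,4],
  [[0.8,5,0],0,4],
  [[0.4,2.8,0],-4,4],
  [[0,0,0],-8,4],
  [[0,0,0],-10,4],
  [[0,0,0],-10,4],
  [[0,0,0],-6.5,4],
  [[0,0,0],0,4],
  [[0,0,0],0,4],
])

```text
time_s: 23.82
tcp_pos: [0.5572, -0.2258, 0.0934]
eef_rot: [-180.0, 0.0, 7.1]
contact_force: [0.3, 0.2, -1.4]
gripper_width: 0.0477
gripper_force: 20.0
```

```bash
python3 - <<'E'
from h import *
import math
a=math.radians(7.2);go(.587-.030*math.cos(a),-.2221-.030*math.sin(a),.03,7.2)
P=[capture(n) for n in("top","side")]
for n,p,z0 in(("top",P[0],0),("side",P[1],0)):
    z=get_state()["tcp_pos"][2]-.0135
    r=regions_of(p,"keypad");print(n,[(np.round(x["pixel"]),round(x["confidence"],2),x["pixels"].sum()) for x in r])
    if r and r[0]["confidence"]>.4: print(fit("keypad",[(p,r[0]["pixels"].astype(float))],[.557,-.226,7.2],z))
a=cv2.resize(P[0]["pixels"][140:235,345:440],None,fx=4,fy=4,interpolation=2)
b=cv2.resize(P[1]["pixels"][85:180,315:410],None,fx=4,fy=4,interpolation=2)
cv2.imwrite("pics/c10.png",np.hstack([a,b]))
E
```

```text
tcp [ 0.5572 -0.2258  0.0934] yaw 7.07 | shift cm [0.   0.   6.34] turn -0.13 F [ 0.3  0.2 -1.4] w 0.0477
top [(array([407., 220.]), 0.2, np.int64(187))]
side [(array([373., 149.]), 0.7, np.int64(226))]
(array([ 0.55638386, -0.22493919, 12.96429404]), np.float64(0.513924862269993))
```

View pics/c10.png

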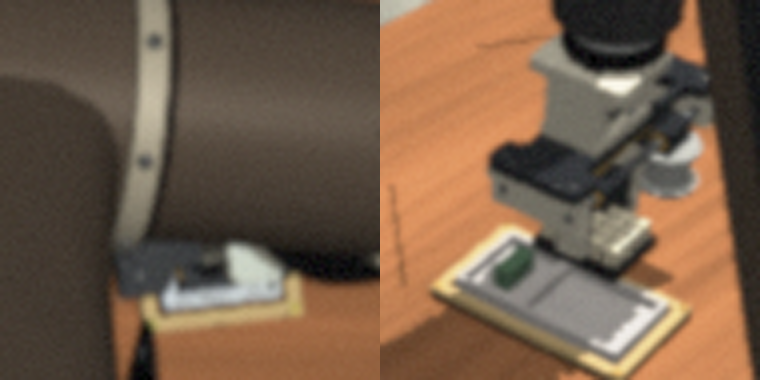

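The keypad hangs level over the long bay (side crop (615,240)). I lower it, watching the force at the rim.

Call:
jog_arm([
  [[0,0,3],0,4],
  [[0,0,2],0,4],
  [[0,0,0.7],0,4],
  [[0,0,0.3],0,4],
  [[0,0,0.3],0,4],
  [[0,0,0],0,4],
  [[0,0,0],0,4],
])

```text
time_s: 24.9
tcp_pos: [0.5575, -0.2259, 0.031]
eef_rot: [180.0, -0.0, 7.2]
contact_force: [-0.4, -0.2, -1.3]
gripper_width: 0.048
gripper_force: 20.0
```

Past the rim without contact. Down the last 8 mm.

Call:
jog_arm([
  [[0,0,0.3],0,4],
  [[0,0,0.3],0,4],
  [[0,0,0.1],0,4],
  [[0,0,0],0,4],
  [[0,0,0.1],0,4],
  [[0,0,0.05],0,4],
  [[0,0,0],0,4],
  [[0,0,0],0,4],
])

```text
time_s: 25.9
tcp_pos: [0.5574, -0.2259, 0.0231]
eef_rot: [180.0, -0.0, 7.2]
contact_force: [-2.9, 1.8, 7.4]
gripper_width: 0.0474
gripper_force: 20.0
```

Call:
jog_arm([
  [[0,0,-0.05],0,5.5],
  [[0,0,0],0,6.5],
  [[0,0,0],0,6.5],
  [[0,0,0],0,6.5],
  [[0,0,-2],0,6.5],
  [[0,0,-4],0,7],
  [[0,0,-4],0,8],
  [[-1,5,0],0,8.5],
  [[-1,5,0],0,8.5],
  [[-1,5,0],0,8.5],
  [[-1,2,0],0,8.5],
  [[0,0,0],0,8.5],
])

```text
time_s: 27.4
tcp_pos: [0.5379, -0.4007, 0.1219]
eef_rot: [-180.0, 0.0, 7.1]
contact_force: [0.6, -0.1, 0.2]
gripper_width: 0.0847
gripper_force: 0.0
```

```bash
python3 - <<'E'
from h import *
P=[capture(n) for n in("top","side")]
print(get_state()["joints"].round(1))
for n,p in zip(("top","side"),P):
    m=near(p,"keypad",(.557,-.226),.02)
    if m is not None: print(n,m.sum(),fit("keypad",[(p,m)],[.557,-.226,7.2],.009))
for n,p in zip(("top","side"),P):
    m=near(p,"bezel",(.495,-.411),.02)
    if m is not None: print(n,m.sum(),fit("bezel",[(p,m)],[.495,-.411,-32]))
go(.495,-.411,.09,-32)
a=cv2.resize(P[0]["pixels"][140:235,345:440],None,fx=4,fy=4,interpolation=2)
b=cv2.resize(P[1]["pixels"][105:200,315:410],None,fx=4,fy=4,interpolation=2)
cv2.imwrite("pics/c11.png",np.hstack([a,b]))
E
```

```text
[-19.9  24.5  -7.5  -0.  -58.  117.1]
top 685.0 (array([ 0.55820192, -0.22375582,  7.26073739]), np.float64(0.05271872752513007))
side 351.0 (array([ 0.56358118, -0.23074014, 12.42143824]), np.float64(0.1935513013939958))
tcp [ 0.5394 -0.3986  0.1228] yaw 7.29 | shift cm [-4.56  0.67  3.28] turn 39.29 F [-0.1  0.2  0.3] w 0.0852
```

View pics/c11.png

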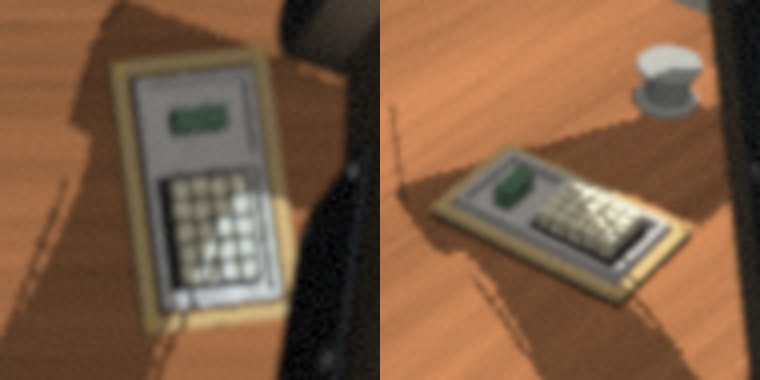

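The keypad lies flat in the long bay, keys up (crop (210,230)). Before the bezel grasp I swing aside for one clear numeric look at it.

Call:
jog_arm([
  [[0,-5,0],0,8.5],
  [[0,-6,0],0,8.5],
  [[0,-6,0],0,8.5],
  [[0,-6,0],0,8.5],
  [[0,-6,0],0,8.5],
  [[0,-6,0],0,8.5],
  [[0,-5,0],0,8.5],
  [[0,0,0],0,8.5],
])

```text
time_s: 28.7
tcp_pos: [0.4885, 0.0008, 0.1232]
eef_rot: [-180.0, -0.1, 7.6]
contact_force: [0.8, -0.5, 0.3]
gripper_width: 0.085
gripper_force: 0.0
```

```bash
python3 - <<'E'
from h import *
P=[capture(n) for n in("top","side")]
O=[]
for n,p in zip(("top","side"),P):
    m=near(p,"bezel",(.495,-.411),.02)
    if m is not None: O.append((p,m));print(n,m.sum(),fit("bezel",[(p,m)],[.495,-.411,-32]),fit("bezel",[(p,m)],[.495,-.411,58]))
I=P[0]["pixels"][205:240,448:486].max(2);print((I<70).sum(), np.argwhere(I<70).mean(0)+[205,448] if (I<70).any() else 0)
u=cv2.minAreaRect((np.argwhere(I<70)[:,::-1]+[448,205]).astype(np.float32));print(u)
r=P[0].copy();k=np.zeros((400,640));k[205:240,448:486]=I<70
print("dark",fit("bezel",[(P[0],k)],[.495,-.411,-32]))
for t,z,q in(("frame",.006,(.587,-.222,7)),("keypad",.009,(.557,-.226,7))):
    m=near(P[0],t,q[:2],.02)
    if m is not None: print(t,fit(t,[(P[0],m)],q,z))
for a in(-32,):go(.495,-.411,.09,a)
E
```

```text
top 490.0 (array([  0.49454833,  -0.41015534, -30.55376969]), np.float64(0.04605601533641923)) (array([ 0.49439972, -0.41033454, 84.11708638]), np.float64(0.2966246140998172))
side 255.0 (array([  0.49737194,  -0.41454536, -40.37312059]), np.float64(0.134077168443952)) (array([  0.49709581,  -0.41342041, 135.04865164]), np.float64(0.13244049628059573))
426 [222.11971831 466.74882629]
((466.7382507324219, 222.1970672607422), (25.23314666748047, 17.026622772216797), 32.47119140625)
dark (array([  0.49556419,  -0.4079335 , -31.71516025]), np.float64(0.12992674990783626))
frame (array([ 0.58722228, -0.22265954,  6.82881079]), np.float64(0.47909764531533006))
keypad (array([ 0.55875265, -0.22321673,  7.24542584]), np.float64(0.06472042014210688))
tcp [ 0.4887 -0.0036  0.1225] yaw 7.14 | shift cm [-4.43 40.5   3.25] turn 39.14 F [ 0.3  0.6 -0.9] w 0.0851
```

Call:
jog_arm([
  [[-0.4,4,0],0,8.5],
  [[-0.6,6,0],0,8.5],
  [[-0.7,6,0],0,8.5],
  [[-0.7,6,0],0,8.5],
  [[-0.7,6,0],0,8.5],
  [[-0.7,6,0],0,8.5],
  [[-0.6,6,0],8,8.5],
  [[0,0.5,1],10,8.5],
  [[0,0,1],10,8.5],
  [[0,0,1],10,8.5],
  [[0,0,1],0,8.5],
  [[0,0,0],0,8.5],
], newtons=15)

```text
time_s: 30.5
tcp_pos: [0.4942, -0.4103, 0.0815]
eef_rot: [180.0, 0.1, -30.6]
contact_force: [-0.1, 0.1, -0.5]
gripper_width: 0.0852
gripper_force: 0.0
```

```bash
python3 - <<'E'
from h import *
go(.4948,-.4102,.0135,-31.2);print(get_state()["joints"].round(1))
E
```

```text
tcp [ 0.4942 -0.4103  0.0815] yaw -30.62 | shift cm [ 0.04 -0.04  6.8 ] turn 0.58 F [-0.1  0.1 -0.5] w 0.0852
[-22.3  24.5 -13.7  -0.  -51.9  81.7]
```

Call:
jog_arm([
  [[0,0,4],0.5,8.5],
  [[0,0,2],0,8.5],
  [[0,0,0.8],0,8.5],
  [[0,0,0],0,8.5],
  [[0,0,0],0,5],
  [[0,0,0],0,5],
  [[0,0,0],0,5],
  [[0,0,0],0,5],
  [[0,0,0],0,5],
  [[0,0,-2],0,5],
  [[0,0,-3],0,5],
  [[0,0,-4],0,5],
])

```text
time_s: 32.0
tcp_pos: [0.4944, -0.4096, 0.1041]
eef_rot: [180.0, 0.2, -31.3]
contact_force: [0.3, -0.6, -0.5]
gripper_width: 0.0598
gripper_force: 15.0
```

```bash
python3 - <<'E'
from h import *
import math
a=math.radians(7.3);go(.587+.046*math.cos(a),-.2221+.046*math.sin(a),.1,7.3)
E
```

```text
tcp [ 0.4944 -0.4096  0.1041] yaw -31.29 | shift cm [  1.77 -23.7    0.41] turn -38.59 F [ 0.3 -0.6 -0.5] w 0.0598
```

Call:
jog_arm([
  [[0.2,-3,0],0,5],
  [[0.4,-5,0],0,5],
  [[0.4,-5,0],0,5],
  [[0.4,-5,0],0,5],
  [[0.4,-4,0],0,5],
  [[0,-1.7,0],-5,5],
  [[0,0,0],-8,5],
  [[0,0,0],-10,5],
  [[0,0,0],-9,5],
  [[0,0,0],-6.6,5],
  [[0,0,0],0,5],
  [[0,0,0],0,5],
])

```text
time_s: 33.5
tcp_pos: [0.6335, -0.2169, 0.1043]
eef_rot: [-180.0, 0.0, 7.2]
contact_force: [-0.3, 0.2, -1.8]
gripper_width: 0.06
gripper_force: 15.0
```

```bash
python3 - <<'E'
from h import *
import math
a=math.radians(7.3);go(.587+.046*math.cos(a),-.2221+.046*math.sin(a),.05,7.3)
E
```

```text
tcp [ 0.6335 -0.2169  0.1043] yaw 7.17 | shift cm [-0.08 -0.07  5.43] turn -0.13 F [-0.3  0.2 -1.8] w 0.06
```

Call:
jog_arm([
  [[-0.08,-0.06,3],0,5],
  [[0,0,2],0,5],
  [[0,0,0.6],0,5],
  [[0,0,0.6],0,5],
  [[0,0,0.5],0,5],
  [[0,0,0.3],0,5],
  [[0,0,0.2],0,5],
  [[0,0,0],0,5],
  [[0,0,0],0,5],
])

```text
time_s: 34.62
tcp_pos: [0.6329, -0.2164, 0.0328]
eef_rot: [180.0, -0.0, 7.3]
contact_force: [0.2, 0.6, -0.3]
gripper_width: 0.0598
gripper_force: 15.0
```

Call:
jog_arm([
  [[0,0,0.2],0,5],
  [[0,0,0.2],0,5],
  [[0,0,0.2],0,5],
  [[0,0,0.2],0,5],
  [[0,0,0],0,5],
  [[0,0,0.1],0,5],
  [[0,0,0.1],0,5],
  [[0,0,0],0,5],
  [[0,0,0],0,5],
])

```text
time_s: 35.75
tcp_pos: [0.6329, -0.2164, 0.0242]
eef_rot: [180.0, -0.0, 7.3]
contact_force: [-4.1, 1.9, 10.9]
gripper_width: 0.0599
gripper_force: 15.0
```

Contact about 8 mm below rim level, so it's on the floor of the bay. Release and retreat.

Call:
jog_arm([
  [[0,0,-0.1],0,6.6],
  [[0,0,0],0,7.8],
  [[0,0,0],0,7.8],
  [[0,0,0],0,7.8],
  [[0,0,-2],0,7.8],
  [[0,0,-4],0,7.8],
  [[0,0,-4],0,7.8],
  [[0,-6,0],0,7.8],
  [[0,-6,0],0,7.8],
  [[0,-6,0],0,7.8],
  [[0,-6,0],0,7.8],
  [[0,0,0],0,7.8],
])

```text
time_s: 37.25
tcp_pos: [0.602, 0.0254, 0.1238]
eef_rot: [-180.0, -0.0, 7.6]
contact_force: [-0.4, -0.1, -0.7]
gripper_width: 0.078
gripper_force: 0.0
```

```bash
python3 - <<'E'
from h import *
print(get_state()["contact_force"])
P=[capture(n) for n in("top","side")]
for n,p in zip(("top","side"),P):
  for t,z,q in(("bezel",.009,(.6326,-.2163,7.2)),("keypad",.009,(.558,-.2245,7.2))):
    m=near(p,t,q[:2],.025)
    if m is not None: print(n,t,m.sum(),fit(t,[(p,m)],q,z),sil(p,t,q,z).sum(),sil(p,t,q,.02).sum())
for p in P: # expected outlines drawn below the plain crop
    p["pixels"]=p["pixels"].copy()
a=lambda p,r,c:cv2.resize(p["pixels"][r:r+75,c:c+95],None,fx=4,fy=4,interpolation=2)
top=np.hstack([a(P[0],145,345),a(P[1],120,315)])
for p in P:
    for t,z,q in(("bezel",.009,(.6326,-.2163,7.2)),("keypad",.009,(.558,-.2245,7.2))):
        c,_=cv2.findContours((sil(p,t,q,z)>.5).astype(np.uint8),0,1);cv2.drawContours(p["pixels"],c,-1,(0,0,255),1)
cv2.imwrite("pics/c12.png",np.vstack([top,np.hstack([a(P[0],145,345),a(P[1],120,315)])])[:600])
E
```

```text
[-0.35676049 -0.08069112 -0.73644959]
top bezel 461.0 (array([ 0.63177387, -0.21495073,  5.52667894]), np.float64(0.057407531492897346)) 447.1490196078431 457.5882352941176
top keypad 631.0 (array([ 0.55868148, -0.22278328,  7.12160273]), np.float64(0.08266655990666116)) 684.6549019607843 699.5999999999999
side bezel 243.0 (array([ 0.63632085, -0.21802332, 10.96213096]), np.float64(0.18534311518393942)) 301.2549019607843 301.82745098039214
side keypad 401.0 (array([ 0.56129273, -0.23071927, 10.01237735]), np.float64(0.09410532347306022)) 443.89019607843136 443.5019607843137
```

View pics/c12.png

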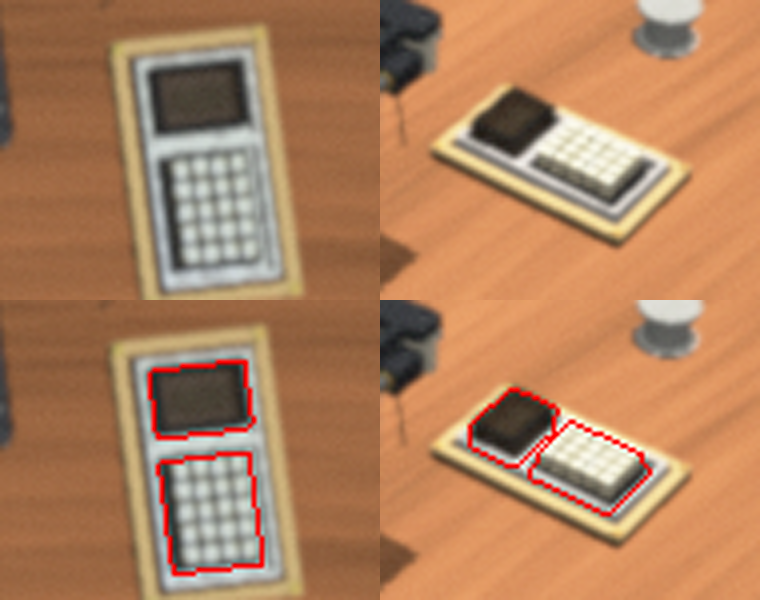

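The picture shows the bezel fully down in the short bay (top (200,98)) and the keypad flat in the long bay (top (212,210)). Both match the outlines expected for parts sitting on the frame floor, and the gripper is clear of everything.

```bash
python3 -c "
from plant import *
print(close_job())"
```

```text
the job is handed in; nothing more can be done
None
```

The calculator is built up in the jig in the order asked (frame, pack, keypad, bezel), checked in a final picture and handed in at about 37 s; the cup, spool and screwdriver were left alone.

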